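# Pack the inspected connector and close the case

## Robot

A 6-joint arm with a two-finger parallel gripper is mounted at the origin on the work surface. World frame = base frame: x ahead of the robot, y to its left, z up, the work surface at z = 0. Lengths are in m, angles in degrees, forces in N, time in s.
With the tool pointing down it reaches from about 0.25 to 0.725 m from the base axis. Payload 9.7 kg.
Tool frame: the origin (TCP) lies at the very end of the fingers, on their centre line; the grasp point (between the pads) lies 19 mm behind it; z points along the fingers, y is the line along which they close (so a half turn about z gives the same grasp; the last joint's range is limited). The gripper opens to 85 mm and grips with 20 to 120 N. Pads are 22 mm wide; open, the fingers measure 114 mm over their backs; the gripper's body (76 mm by 85 mm) begins 54 mm behind the grasp point. The pads swing forward as they close: fully open they stand 13 mm farther back than shut.
Start: joints at [-63.827, 4.979, 10.078, 95.1, 0, 90], TCP at [0.243, -0.494, 0.231] pointing down, gripper open.
Joint ranges: [-179.16, 179.16], [-48.56, 103.87], [-65.8, 70.77], [-126.05, 130.52], [-82.76, 87.17], [-180, 180]. Speed limits (degrees/s): [127.2, 127.2, 147.25, 180, 180, 180].

## Interface

Orientations are given as [roll, pitch, yaw] about the fixed x, y, z axes, in that order (R = Rz(yaw) Ry(pitch) Rx(roll)).
In Python, from workcell import bot gives the robot as it stands.
- The arm moves only by the tool arm_command, never from a script. Its argument "series" is a list of rows, each a list of 4 numbers: the shift along the tool's x, y, z in m, then the turn about the tool's z in rad. A call has exactly 5 rows; each row is the pose to reach, as a shift and turn from the pose commanded when the call began, along the tool's axes at that moment; what a row does not reach only later rows make up. A row lasts 1/10 s, in which the tool goes at most 50 mm and 8.59 degrees, less where a joint would pass 70% of its speed; a pose out of reach is approached as far as the arm can. A call with a gripper value outside its range is refused whole. "hand" is the finger opening in m, from 0 to 0.0854, set as the call begins (left out, the last holds). The fingers move at their own pace and stop on an object; "grip_force" is the grip in N (left out, the last holds). Time passes only in rows, so rows that repeat a pose let the fingers close, or fill a call up. It gives the time, the measured TCP pose, the force, the opening and the grip force at its end, in the units of the state.
- bot.get_obs(): the state, without advancing time (a new reading comes with each control period).
- bot.camera(name): name is "side" or "top"; returns a dict with "color" (384x512x3 uint8, blue, green, red), "camera_matrix" (3x3 intrinsics, pixels), "dist_coeffs" ([k1, k2, p1, p2, k3] as OpenCV has them; the pictures are not rectified), "xyz" and "orientation" of the camera in the world. Camera axes: x right, y up, looking along -z (the intrinsics and any distortion apply to the point x, -y, -z); pixel columns grow to the right and rows downward; lengths in m; the calibration is good to about 2 mm. A picture is of the moment at which its call begins. There is no depth.
- bot.job_done(): hands the job in; it is judged then, once.
Trained networks look in the newest picture that a camera, given by its name, has taken for a name from the list of things; names that differ only in an ending like _2 or _b are one class to them, and where a whole thing is asked for, a point or a joint stands for the part that bears it (a point fixed in the world has none). Each returns a list of dicts, best first, with "confidence" (0 to 1); they miss things now and then, are a little off and sometimes report something else, mostly with a low value. They report only what shows in the picture. A call takes as long as a camera call. They do not tell look-alikes from the thing itself.
- bot.find_in(camera, target): "location" ([column, row] in pixels, amid what is visible of it).
- bot.mark_of(camera, target): "location" ([column, row] in pixels: a listed point, or the origin of a listed thing).
The state is a dict: "time": time; "q": joint angles; "qd": joint speeds; "joint_efforts": joint torques, N m; "ee_pos": TCP position; "tcp_rot": TCP orientation; "wrist_force": force on the tool from outside, world axes, zero at the start; "torque": the same for the moment, N m; "opening": finger opening in m; "grasp_force": force on a finger pad.
Only numpy, scipy, OpenCV 4.12 (cv2) and the standard library are available. Lean on these libraries where they do the work, as an engineer would, in place of code of your own. Each camera call takes 0.05 s, during which the arm holds its last target. There are 200 camera calls.

## Task

The connector under the video microscope has passed inspection: take it off the stage without knocking the microscope, stand it upright in the empty pocket of the transport case, and let go of it. Then lower the case's hinged cover gently until it is fully closed, never letting it drop, and leave the packed connectors standing in their pockets and the other things on the bench where they are.

Things in the scene. Friction and masses are not known exactly. Their poses are not given: they have to be found in the camera images.
- connector_center (a point): The inspected connector: white plastic tube connector standing upright, 60 mm high in all: a hexagonal foot nut 34 mm across flats and 20 mm high, above it a plain round barrel 25 mm in diameter and 40 mm high, open bore on top; about 60 g. It stands on the microscope's black stage, under the lens. This point is on its axis half-way up, 30 mm above its foot; its z axis runs up the barrel. The hex yaw does not matter.
- stage (a point): Point on top of the fixed video microscope's black base plate (20 mm above the table), on the optical axis. Its x axis points away from the robot, z up; the column (25 mm thick, 0.43 m high) stands 130 mm behind this point and 70 mm to the right. The plate is 200 mm wide and reaches 95 mm in front of this point. The connector stands within 17 mm of it.
- ring_light (a point): Centre of the underside of the microscope's ring light (66 mm in diameter), 190 mm above the stage on the optical axis. A 72 mm ring, the lens tube and the camera go on above it to about 0.5 m. A gripper coming straight down on the connector would hit it: lean the tool about 40 degrees (38 to 46 clears it), the hand towards the robot.
- case: Grey transport case, fixed; origin under its centre on the table. Its x axis points to its back (hinge side, away from the robot), y along the hinge, z up. Tray 134 mm (x) by 192 mm (y), outer walls 5 mm thick, rim 37 mm above the table, floor 5 mm thick. Two rows of three pockets, about 58 mm square, parted by walls 18 mm high above the floor; five hold connectors, the middle pocket of the row nearer to the robot is empty.
- empty_pocket (a point): Centre of the floor of the empty pocket, 5 mm above the table and 32 mm in front of the case's centre; axes as the case. Pocket clear width about 58 mm both ways. The connectors to its left and right stand 62 mm away, the one behind 64 mm.
- lid (a joint): Angle of the case's cover, rad: 0 closed on the tray's rim, growing as it opens, 1.85 at the stop. A shallow cover (grey frame, clear window), 134 by 192 mm, 34 mm high, about 0.3 kg. It starts open at 1.5 to 1.75. Its hinge is stiff enough to hold it standing open, but once the cover leans forward (below about 0.7) it falls shut by its own weight unless it is held.
- lid_hinge (a point): Middle of the cover's hinge axis, 37 mm above the table and 70 mm behind the case's centre. It is on the cover: its axes turn with the cover; its y axis is the hinge axis and its x axis points away from the pull bar.
- pull_bar (a point): Middle of the round aluminium pull bar (10 mm thick, 100 mm long, parallel to the hinge) that stands 40 mm off the cover's front face on a post at each end. In the cover's frame it lies 177 mm in front of the hinge axis and 26 mm up from it, so when closed it is 63 mm above the table. It may turn freely in a gripper that closes across it. Axes turn with the cover.
- packed1_center (a point): Connector already packed, same kind as the inspected one, in the case (near row, right, seen from the robot); point half-way up its axis. Leave it standing.
- packed2_center (a point): Connector already packed, same kind as the inspected one, in the case (near row, left, seen from the robot); point half-way up its axis. Leave it standing.
- packed3_center (a point): Connector already packed, same kind as the inspected one, in the case (far row, right, seen from the robot); point half-way up its axis. Leave it standing.
- packed4_center (a point): Connector already packed, same kind as the inspected one, in the case (far row, middle, seen from the robot); point half-way up its axis. Leave it standing.
- packed5_center (a point): Connector already packed, same kind as the inspected one, in the case (far row, left, seen from the robot); point half-way up its axis. Leave it standing.
- cap_nut: White hexagonal cap nut, 30 mm across flats, 18 mm high, on the microscope's base plate beside the connector; origin under its centre. Bystander.
- cutters: Small flush cutters with red handles, 117 mm long, 12 mm high, lying on the table between case and microscope; origin under the pivot. Bystander.
- alcohol: White bottle, 68 mm in diameter, 150 mm high, standing on the table at the back; origin under its centre. Bystander.
Mind the look-alikes: they are no part of the job. What is shaped like the part that bears connector_center but pink is not meant.

How it is judged:
By the outcome, as a careful person would: the job done as asked, in the order asked, and still so for the second after the job is handed in, with the robot touching nothing.
It also fails if it takes over 69 s, if anything falls off the work surface, if the arm or the gripper's body presses on something with over 40 N, if the wrist force passes 120 N, or if a joint passes its speed limit or range.

## Working session

There is one attempt and no reset: what is moved stays moved. The work goes in short steps, Python scripts to look and compute and a tool call to move; the robot and the scene stay as the last step left them, time stands still between calls to the robot, and variables do not carry over. Pictures are saved under pics/ and viewed, at most 12 in all, crops included, and the job is handed in when it is done.

Besides the shell and the picture viewer there is one more tool, called in YAML: its name, and indented under it one key for each argument. arm_command: Moves the arm, as the interface text tells. Its arguments: {"type":"object","properties":{"series":{"type":"array"},"hand":{"type":"number"},"grip_force":{"type":"number"}},"required":["series"]}

```bash
ls; mkdir -p pics; python3 - <<'E'
from workcell import bot
import cv2, numpy as np
o=bot.get_obs(); print({k:np.round(v,3).tolist() for k,v in o.items()})
for c in ("side","top"):
    d=bot.camera(c); cv2.imwrite(f"pics/{c}0.png",d["color"])
    print(c,d["camera_matrix"],d["dist_coeffs"],d["xyz"],d["orientation"])
    for t in ["connector_center","stage","ring_light","case","empty_pocket","lid_hinge","pull_bar","packed1_center","packed2_center","packed3_center","packed4_center","packed5_center","cap_nut","cutters","alcohol"]:
        print(t,[(np.round(r["location"],1).tolist(),round(r["confidence"],2)) for r in bot.mark_of(c,t)][:4])
E
```

```text
pics
{'time': 0.0, 'q': [-63.826, 5.012, 10.034, 95.099, 0.0, 90.001], 'qd': [-0.051, 0.044, -0.122, 0.058, -0.027, -0.094], 'joint_efforts': [0.0, -52.039, 46.48, 0.016, 0.0, 0.0], 'ee_pos': [0.243, -0.493, 0.231], 'tcp_rot': [-179.923, -0.0, 26.173], 'wrist_force': [0.616, -0.149, -0.178], 'torque': [0.035, -0.007, 0.014], 'grasp_force': 0.0, 'opening': 0.085}
side [[359.79882452   0.         254.89077561]
 [  0.         359.79882452 187.784411  ]
 [  0.           0.           1.        ]] [0.01808286 0.         0.         0.         0.        ] [ 0.37492564 -0.64016218  0.55362282] [ 59.76912659  -0.3342612  -17.40635   ]
connector_center [([170.8, 231.3], 0.65), ([221.6, 187.5], 0.59)]
stage [([214.8, 195.2], 0.84)]
ring_light [([215.4, 133.5], 0.59)]
case [([247.4, 336.1], 0.72), ([283.4, 314.1], 0.23)]
empty_pocket [([226.4, 336.4], 0.85)]
lid_hinge [([283.0, 313.5], 0.64)]
pull_bar [([315.0, 237.0], 0.6)]
packed1_center [([228.9, 353.6], 0.71), ([246.4, 334.5], 0.62)]
packed2_center [([224.5, 296.0], 0.67)]
packed3_center [([267.5, 349.0], 0.85), ([245.8, 244.9], 0.7)]
packed4
[... 422 characters left out ...]
0722  1.50063746] [ 10.01793703  -0.34712568 -88.6654714 ]
connector_center [([225.5, 262.1], 0.5), ([176.2, 214.7], 0.39)]
stage [([180.2, 215.9], 0.76)]
ring_light [([168.7, 207.9], 0.83)]
case [([302.8, 244.7], 0.64), ([324.7, 235.7], 0.56)]
empty_pocket [([324.7, 247.3], 0.72)]
lid_hinge [([332.2, 215.4], 0.87)]
pull_bar [([341.4, 190.6], 0.85)]
packed1_center []
packed2_center [([305.2, 240.5], 0.65), ([327.0, 227.5], 0.51)]
packed3_center [([351.8, 231.7], 0.7)]
packed4_center [([328.5, 227.0], 0.44)]
packed5_center [([170.1, 208.9], 0.59), ([310.4, 223.6], 0.51), ([302.0, 242.7], 0.2)]
cap_nut []
cutters [([250.5, 213.0], 0.59), ([178.0, 215.8], 0.56)]
alcohol [([251.6, 142.2], 0.88)]
```

View pics/side0.png

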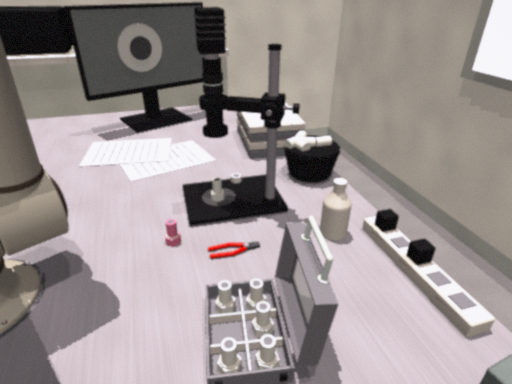

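View pics/top0.png

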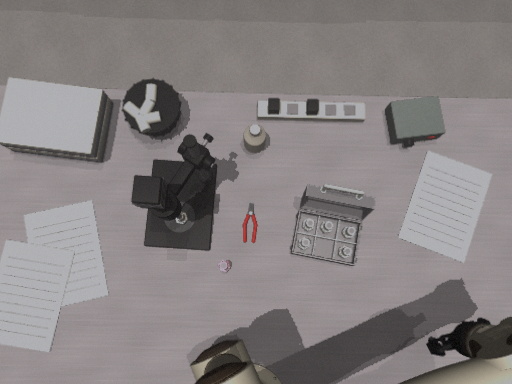

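The side view shows the connector on the black stage at about (217,190). The look-alikes are the pink one on the table at (172,232), the cap nut at (236,178) and the five packed ones at (225–267, 290–355). In the top view the connector sits beside or under the lens at about (181,215), and the pink one is at (225,265).

```bash
cat > h.py <<'E'
from workcell import bot
import cv2, numpy as np
from scipy.spatial.transform import Rotation as R
def rot(e): return R.from_euler('xyz',e,degrees=True).as_matrix()
def ray(d,p):
    u=cv2.undistortPoints(np.array([[p]],float),d["camera_matrix"],d["dist_coeffs"])[0,0]
    v=rot(d["orientation"])@np.array([u[0],-u[1],-1]); return np.array(d["xyz"]),v/np.linalg.norm(v)
def tri(d1,p1,d2,p2):
    a,u=ray(d1,p1);b,v=ray(d2,p2)
    s=np.linalg.lstsq(np.c_[u,-v],b-a,rcond=None)[0]
    x,y=a+s[0]*u,b+s[1]*v; return (x+y)/2,np.linalg.norm(x-y)
def atz(d,p,z):
    a,u=ray(d,p); return a+u*(z-a[2])/u[2]
def proj(d,X):
    c=rot(d["orientation"]).T@(np.array(X)-d["xyz"]); c=np.array([c[0],-c[1],-c[2]])
    return cv2.projectPoints(c[None],np.zeros(3),np.zeros(3),d["camera_matrix"],d["dist_coeffs"])[0].ravel()
def marks(c,ts): return {t:[(np.round(r["location"],1).tolist(),round(r["confidence"],2)) for r in bot.mark_of(c,t)][:3] for t in ts}
E
python3 - <<'E'
from h import *
np.set_printoptions(precision=4,suppress=True)
print([x for x in dir(bot) if x[0]!='_'])
S=bot.camera("side");T=bot.camera("top")
for n,a,b in [("stage",(214.8,195.2),(180.2,215.9)),("conn",(221.6,187.5),(176.2,214.7)),("connB",(217,190),(181,216)),("ring",(215.4,133.5),(168.7,207.9)),("pocket",(226.4,336.4),(324.7,247.3)),("hinge",(283,313.5),(332.2,215.4)),("bar",(315,237),(341.4,190.6)),("pk3",(267.5,349),(351.8,231.7)),("pk4",(263.3,318.8),(328.5,227)),("pk5",(259.3,293.4),(310.4,223.6)),("case",(247.4,336.1),(324.7,235.7))]:
    print(n,*tri(S,a,T,b))
for n,p,z in [("pk1",(228.9,353.6),.035),("pk2",(224.5,296),.035),("pk3",(267.5,349),.035),("pk5",(259.3,293.4),.035),("pink",(172,232),.03),("pocket",(226.4,336.4),.005),("stage",(214.8,195.2),.02),("conn",(221.6,187.5),.05),("cutters",(246.2,246.8),0),("nut",(236,178),.03)]: print(n,atz(S,p,z))
for n,p,z in [("pk3",(351.8,231.7),.035),("pk5",(310.4,223.6),.035),("pocket",(324.7,247.3),.005),("stage",(180.2,215.9),.02)]: print("T",n,atz(T,p,z))
c=cv2.resize(S["color"][120:260,150:290],(560,560),interpolation=cv2.INTER_CUBIC)
t=cv2.resize(T["color"][180:290,130:240],(440,440),interpolation=cv2.INTER_CUBIC)
cv2.imwrite("pics/crop1.png",np.hstack([cv2.resize(c,(400,400)),cv2.resize(t,(400,400))]))
E
```

```text
['PlanningError', 'camera', 'find_in', 'get_obs', 'job_done', 'mark_of']
stage [0.5365 0.2168 0.0257] 0.01539849155452416
conn [0.5482 0.2255 0.042 ] 0.005275959450588861
connB [0.5382 0.2112 0.0447] 0.006927525425549142
ring [0.5419 0.2207 0.2073] 0.002900142882184125
pocket [ 0.4579 -0.2268  0.0057] 0.005509965035481755
hinge [ 0.5538 -0.2435  0.049 ] 0.00022849637015099264
bar [ 0.601  -0.2427  0.2051] 0.0021028814326679275
pk3 [ 0.5057 -0.3013  0.0497] 0.0012959017741434869
pk4 [ 0.5204 -0.2343  0.0366] 0.0008327759547121879
pk5 [ 0.5298 -0.1795  0.0401] 0.0026626958911304655
case [ 0.4952 -0.2286 -0.0059] 0.0038683736273152974
pk1 [ 0.4473 -0.2809  0.035 ]
pk2 [ 0.468  -0.1618  0.035 ]
pk3 [ 0.5088 -0.2913  0.035 ]
pk5 [ 0.5327 -0.175   0.035 ]
pink [0.3953 0.0741 0.03  ]
pocket [ 0.4553 -0.2262  0.005 ]
stage [0.5303 0.2258 0.02  ]
conn [0.5481 0.2119 0.05  ]
cutters [0.5588 0.0048 0.    ]
nut [0.6095 0.2891 0.03  ]
T pk3 [ 0.5077 -0.3044  0.035 ]
T pk5 [ 0.5291 -0.1798  0.035 ]
T pocket [ 0.4607 -0.2272  0.005 ]
T stage [0.5448 0.2169 0.02  ]
```

View pics/crop1.png

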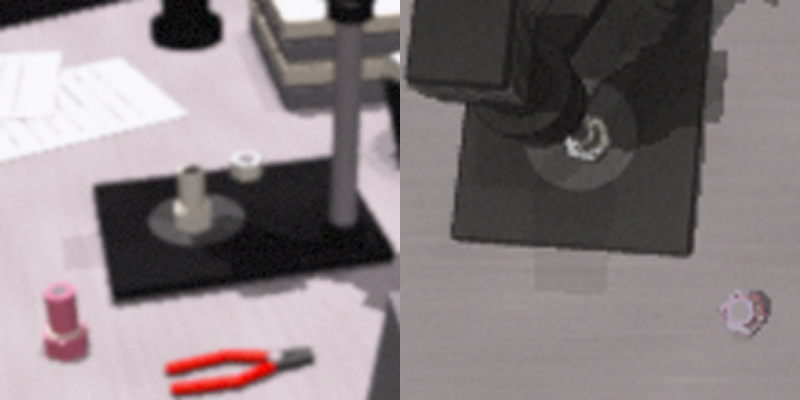

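The crop shows the white connector at side (217,190) and top (182,217), with the cap nut beside it and the pink look-alike apart from it. Moves have no tilt axis, so I'll test what an over-reaching outward move does, in free space away from everything.

arm_command:
  series:
    - [0,0.05,0,0]
    - [0,0.1,0,0]
    - [0,0.15,0,0]
    - [0,0.2,0,0]
    - [0,0.25,0,0]

```text
time: 2.2
ee_pos: [0.3363, -0.6843, 0.2332]
tcp_rot: [-179.9, 0.0, 26.2]
wrist_force: [0.2, -1.0, 0.4]
opening: 0.0854
grasp_force: 0.0
```

```bash
python3 - <<'E'
from h import *
o=bot.get_obs(); print({k:np.round(v,3).tolist() for k,v in o.items()})
E
```

```text
{'time': 2.2, 'q': [-63.829, 41.385, 58.513, 107.183, -0.002, 89.999], 'qd': [-0.006, 65.139, 103.898, 38.083, -0.071, -0.029], 'joint_efforts': [-0.001, -93.681, 32.731, -1.342, -0.0, 0.0], 'ee_pos': [0.336, -0.684, 0.233], 'tcp_rot': [-179.945, 0.002, 26.172], 'wrist_force': [0.168, -0.993, 0.404], 'torque': [-0.041, -0.037, 0.006], 'grasp_force': 0.0, 'opening': 0.085}
```

arm_command:
  series:
    - [0,0.05,0,0]
    - [0,0.1,0,0]
    - [0,0.15,0,0]
    - [0,0.2,0,0]
    - [0,0.2,0,0]

```text
time: 2.7
ee_pos: [0.3693, -0.7515, 0.1837]
tcp_rot: [177.0, 0.0, 26.2]
wrist_force: [0.4, -0.4, 0.8]
opening: 0.0855
grasp_force: 0.0
```

```bash
python3 - <<'E'
from h import *
o=bot.get_obs(); print({k:np.round(v,3).tolist() for k,v in o.items() if k in("q","qd","ee_pos","tcp_rot")})
E
```

```text
{'q': [-63.829, 52.497, 70.736, 105.212, -0.0, 90.0], 'qd': [-0.08, 4.219, 0.379, -5.843, -0.009, 0.001], 'ee_pos': [0.369, -0.752, 0.184], 'tcp_rot': [176.973, 0.0, 26.172]}
```

arm_command:
  series:
    - [0,0.05,0,0]
    - [0,0.1,0,0]
    - [0,0.15,0,0]
    - [0,0.2,0,0]
    - [0,0.25,0,0]

```text
time: 3.2
ee_pos: [0.3908, -0.7951, 0.1338]
tcp_rot: [174.0, -0.0, 26.2]
wrist_force: [-0.2, 0.6, -0.1]
opening: 0.0853
grasp_force: 0.0
```

```bash
python3 - <<'E'
from h import *
o=bot.get_obs(); print({k:np.round(v,3).tolist() for k,v in o.items() if k in("q","qd","ee_pos","tcp_rot")})
E
```

```text
{'q': [-63.827, 56.061, 70.719, 98.692, 0.0, 89.998], 'qd': [0.02, 6.305, -0.019, -6.308, 0.007, -0.008], 'ee_pos': [0.391, -0.795, 0.134], 'tcp_rot': [174.035, -0.0, 26.176]}
```

arm_command:
  series:
    - [0,-0.04,-0.03,0]
    - [0,-0.08,-0.06,0]
    - [0,-0.12,-0.09,0]
    - [0,-0.16,-0.12,0]
    - [0,-0.2,-0.15,0]

```text
time: 3.7
ee_pos: [0.3054, -0.6213, 0.2494]
tcp_rot: [174.0, -0.0, 26.2]
wrist_force: [-0.5, -1.1, 2.2]
opening: 0.0852
grasp_force: 0.0
```

```bash
cat > fit.py <<'E'
from h import *
import json,os
from scipy.optimize import least_squares
o=bot.get_obs(); q=np.array(o["q"]);p=o["ee_pos"]
print({k:np.round(v,3).tolist() for k,v in o.items() if k in("q","ee_pos","tcp_rot")})
D=json.load(open("d.json")) if os.path.exists("d.json") else [[5.012,10.034,95.099,.5500,.231],[41.385,58.513,107.183,.7625,.2332],[52.497,70.736,105.212,.8373,.1837],[56.061,70.719,98.692,.8860,.1338]]
if abs(q[4])<1: D.append([q[1],q[2],q[3],float(np.hypot(p[0],p[1])),p[2]])
json.dump(D,open("d.json","w")); D=np.array(D)
def fk(v,j2,j3,j4):
    r0,h,L1,L2,c,L3=v; a=np.radians
    e=a(j3-j2+c); t=a(j3-j2-j4+90)
    return r0+L1*np.sin(a(j2))+L2*np.cos(e)+L3*np.sin(t), h+L1*np.cos(a(j2))+L2*np.sin(e)-L3*np.cos(t)
def res(v):
    r,z=fk(v,*D[:,:3].T); return np.r_[r-D[:,3],z-D[:,4],(v-V0)*[.003,.003,.003,.003,1e-5,.003]]
V0=np.array([0,.3,.35,.4,0,.25])
s=least_squares(res,V0,x_scale=[.1,.1,.1,.1,10,.1]); print(np.round(s.x,4),np.abs(s.fun).max())
json.dump(s.x.tolist(),open("v.json","w"))
E
python3 fit.py
```

```text
{'q': [-63.827, 19.752, 29.225, 93.517, 0.001, 90.001], 'ee_pos': [0.305, -0.621, 0.249], 'tcp_rot': [174.045, -0.001, 26.172]}
[1.6000e-03 1.5830e-01 4.2010e-01 5.1890e-01 4.1283e+00 4.2850e-01] 0.0005354153145421102
```

arm_command:
  series:
    - [0,-0.029,-0.04,0]
    - [0,-0.058,-0.08,0]
    - [0,-0.087,-0.12,0]
    - [0,-0.116,-0.16,0]
    - [0,-0.145,-0.2,0]

```text
time: 4.2
ee_pos: [0.2327, -0.4735, 0.4342]
tcp_rot: [174.0, 0.0, 26.2]
wrist_force: [0.0, -0.3, 0.3]
opening: 0.0852
grasp_force: 0.0
```

arm_command:
  series:
    - [0,-0.029,-0.04,0]
    - [0,-0.058,-0.08,0]
    - [0,-0.087,-0.12,0]
    - [0,-0.116,-0.16,0]
    - [0,-0.145,-0.2,0]

```text
time: 4.7
ee_pos: [0.164, -0.3336, 0.5703]
tcp_rot: [171.5, -0.0, 26.2]
wrist_force: [-0.4, -0.1, -0.1]
opening: 0.0855
grasp_force: 0.0
```

```bash
python3 fit.py
```

```text
{'q': [-63.827, -0.685, 48.253, 130.474, 0.001, 90.0], 'ee_pos': [0.164, -0.334, 0.57], 'tcp_rot': [171.536, -0.001, 26.173]}
[4.000e-04 1.593e-01 4.201e-01 5.198e-01 3.999e+00 4.286e-01] 0.0005357058697044099
```

arm_command:
  series:
    - [0,-0.02,-0.045,0]
    - [0,-0.04,-0.09,0]
    - [0,-0.06,-0.135,0]
    - [0,-0.08,-0.18,0]
    - [0,-0.1,-0.225,0]

```text
time: 5.2
ee_pos: [0.1352, -0.2751, 0.5806]
tcp_rot: [169.1, 0.0, 26.2]
wrist_force: [0.2, -1.2, 0.5]
opening: 0.0857
grasp_force: 0.0
```

```bash
python3 fit.py
```

```text
{'q': [-63.827, -9.647, 41.743, 130.456, -0.0, 90.001], 'ee_pos': [0.135, -0.275, 0.581], 'tcp_rot': [169.066, 0.0, 26.172]}
[3.0000e-04 1.5940e-01 4.2010e-01 5.1980e-01 3.9923e+00 4.2870e-01] 0.000535990963021994
```

arm_command:
  series:
    - [0,0,-1,0]
    - [0,0,-1,0]
    - [0,0,-1,0]
    - [0,0,-1,0]
    - [0,0,-1,0]

```text
time: 5.7
ee_pos: [0.1341, -0.2728, 0.5995]
tcp_rot: [166.1, -0.0, 26.2]
wrist_force: [0.4, -0.3, 0.1]
opening: 0.0853
grasp_force: 0.0
```

```bash
python3 fit.py
```

```text
{'q': [-63.829, -9.893, 44.416, 130.452, 0.0, 90.001], 'ee_pos': [0.134, -0.273, 0.599], 'tcp_rot': [166.143, -0.001, 26.171]}
[3.0000e-04 1.5960e-01 4.2010e-01 5.1990e-01 3.9907e+00 4.2880e-01] 0.0005364348147415545
```

```bash
cat >> h.py <<'E'
def go(*wps):
    "tool-axis shifts, each from its predecessor, at the present orientation"
    o=bot.get_obs(); M=rot(o["tcp_rot"]); p=np.array(o["ee_pos"])
    print("pos",np.round(p,4),"rot",np.round(o["tcp_rot"],1),"q",np.round(o["q"],1))
    z=M[:,2]; print("lean",np.round(np.degrees(np.arccos(-z[2])),1),"az",np.round(np.degrees(np.arctan2(z[1],z[0])),1),"x",np.round(M[:,0],3),"y",np.round(M[:,1],3))
    for w in wps:
        w=np.array(w); print("tool shift",np.round(M.T@(w-p),4),"len",round(np.linalg.norm(w-p),3)); p=w
E
python3 -c "
from h import *
go((.36,-.1,.48),(.36,.11,.5))"
```

```text
pos [ 0.1341 -0.2728  0.5995] rot [166.1  -0.   26.2] q [-63.8  -9.9  44.4 130.5   0.   90. ]
lean 13.9 az -63.8 x [0.897 0.441 0.   ] y [ 0.428 -0.871  0.239]
tool shift [ 0.279  -0.0825  0.1027] len 0.309
tool shift [ 0.0926 -0.1782 -0.0646] len 0.211
```

arm_command:
  series:
    - [0.04,-0.012,0.015,0]
    - [0.08,-0.024,0.03,0]
    - [0.12,-0.035,0.045,0]
    - [0.16,-0.047,0.06,0]
    - [0.2,-0.06,0.075,0]

```text
time: 6.2
ee_pos: [0.2909, -0.1517, 0.515]
tcp_rot: [166.0, 0.0, 26.1]
wrist_force: [0.7, -1.6, 0.2]
opening: 0.0856
grasp_force: 0.0
```

arm_command:
  series:
    - [0.04,-0.012,0.015,0]
    - [0.08,-0.023,0.028,0]
    - [0.1,-0.06,0.013,0]
    - [0.12,-0.1,0,0]
    - [0.14,-0.14,-0.015,0]

```text
time: 6.7
ee_pos: [0.3539, 0.0359, 0.496]
tcp_rot: [166.0, 0.1, 26.1]
wrist_force: [1.3, -0.1, 0.2]
opening: 0.0855
grasp_force: 0.0
```

```bash
python3 -c "
from h import *
go((.36,.11,.5))"
```

```text
pos [0.3539 0.0359 0.496 ] rot [1.66e+02 1.00e-01 2.61e+01] q [ 16.8  -8.2  28.8 124.8 -13.8 170.4]
lean 14.0 az -64.3 x [ 0.898  0.441 -0.002] y [ 0.428 -0.871  0.241]
tool shift [ 0.0381 -0.0609 -0.0194] len 0.074
```

arm_command:
  series:
    - [0.01,-0.02,-0.5,-0.14]
    - [0.02,-0.03,-0.5,-0.28]
    - [0.03,-0.05,-0.5,-0.42]
    - [0.04,-0.06,-0.5,-0.56]
    - [0.04,-0.06,-0.5,-0.7]

```text
time: 7.2
ee_pos: [0.359, 0.0706, 0.549]
tcp_rot: [167.3, 7.0, 66.2]
wrist_force: [0.3, -0.3, -0.2]
opening: 0.0852
grasp_force: 0.0
```

```bash
python3 -c "
from h import *
go((.36,.11,.6))"
```

```text
pos [0.359  0.0706 0.549 ] rot [167.3   7.   66.2] q [ 21.9  -2.1  42.4 130.5 -13.9 134.4]
lean 14.5 az -52.3 x [ 0.4    0.908 -0.122] y [ 0.904 -0.369  0.218]
tool shift [ 0.03   -0.0025 -0.057 ] len 0.064
```

arm_command:
  series:
    - [0,0,-0.5,-0.14]
    - [0,0,-0.5,-0.28]
    - [0,0,-0.5,-0.42]
    - [0,0,-0.5,-0.56]
    - [0,0,-0.5,-0.7]

```text
time: 7.7
ee_pos: [0.3564, 0.0703, 0.5685]
tcp_rot: [171.9, 13.3, 106.5]
wrist_force: [0.1, 0.1, -0.2]
opening: 0.0851
grasp_force: 0.0
```

arm_command:
  series:
    - [0,0,-0.5,-0.14]
    - [0,0,-0.5,-0.28]
    - [0,0,-0.5,-0.42]
    - [0,0,-0.5,-0.56]
    - [0,0,-0.5,-0.7]

```text
time: 8.2
ee_pos: [0.3476, 0.066, 0.588]
tcp_rot: [-179.8, 17.0, 147.9]
wrist_force: [-0.4, 0.2, 0.7]
opening: 0.0857
grasp_force: 0.0
```

```bash
python3 -c "
from h import *
go((.36,.11,1))"
```

```text
pos [0.3476 0.066  0.588 ] rot [-179.8   17.   147.9] q [ 21.8  -3.9  46.7 130.5 -13.8  52.7]
lean 17.0 az -32.7 x [-0.81   0.507 -0.293] y [ 0.532  0.847 -0.003]
tool shift [-0.1084  0.0425 -0.3978] len 0.415
```

arm_command:
  series:
    - [-0.15,0,-0.5,-0.14]
    - [-0.15,0,-0.5,-0.28]
    - [-0.15,0,-0.5,-0.4]
    - [-0.15,0,-0.5,-0.5]
    - [-0.15,0,-0.5,-0.5]

```text
time: 8.7
ee_pos: [0.3685, 0.0276, 0.6188]
tcp_rot: [-172.2, 17.6, 177.8]
wrist_force: [0.4, 0.4, -0.0]
opening: 0.0857
grasp_force: 0.0
```

arm_command:
  series:
    - [-0.17,0,-0.5,0]
    - [-0.17,0,-0.5,0]
    - [-0.17,0,-0.5,0]
    - [-0.17,0,-0.5,0]
    - [-0.17,0,-0.5,0]

```text
time: 9.2
ee_pos: [0.3835, 0.0188, 0.6406]
tcp_rot: [-172.8, 20.4, 178.1]
wrist_force: [-0.0, -0.5, -0.3]
opening: 0.0856
grasp_force: 0.0
```

arm_command:
  series:
    - [-0.2,0,-0.5,0]
    - [-0.2,0,-0.5,0]
    - [-0.2,0,-0.5,0]
    - [-0.2,0,-0.5,0]
    - [-0.2,0,-0.5,0]

```text
time: 9.7
ee_pos: [0.3907, 0.011, 0.6607]
tcp_rot: [-173.1, 23.3, 178.5]
wrist_force: [0.6, 1.1, 0.3]
opening: 0.0853
grasp_force: 0.0
```

```bash
python3 -c "
from h import *
go((.36,.11,1))"
```

```text
pos [0.3907 0.011  0.6607] rot [-173.1   23.3  178.5] q [  9.7   2.7  64.7 130.5 -11.2  10.5]
lean 24.2 az -18.5 x [-0.918  0.024 -0.395] y [ 0.074  0.991 -0.11 ]
tool shift [-0.1033  0.0586 -0.3343] len 0.355
```

arm_command:
  series:
    - [0.02,0.02,-0.045,0]
    - [0.04,0.04,-0.09,0]
    - [0.06,0.06,-0.13,0]
    - [0.08,0.08,-0.17,0]
    - [0.09,0.09,-0.2,0]

```text
time: 10.2
ee_pos: [0.308, 0.0669, 0.6546]
tcp_rot: [-174.5, 25.6, 178.8]
wrist_force: [-0.5, -0.5, 0.0]
opening: 0.0855
grasp_force: 0.0
```

arm_command:
  series:
    - [0.02,0.01,-0.045,0]
    - [0.03,0.02,-0.09,0]
    - [0.04,0.03,-0.13,0]
    - [0.05,0.04,-0.17,0]
    - [0.05,0.04,-0.2,0]

```text
time: 10.7
ee_pos: [0.2727, 0.073, 0.6552]
tcp_rot: [-176.2, 27.5, 179.0]
wrist_force: [0.9, 0.4, -0.2]
opening: 0.0855
grasp_force: 0.0
```

```bash
python3 -c "
from h import *
go((.24,.12,.8))"
```

```text
pos [0.2727 0.073  0.6552] rot [-176.2   27.5  179. ] q [ 33.7 -13.4  48.1 130.4 -18.5  32.2]
lean 27.8 az -9.3 x [-0.887  0.016 -0.462] y [ 0.049  0.997 -0.059]
tool shift [-0.0372  0.0367 -0.1467] len 0.156
```

arm_command:
  series:
    - [-0.25,-0.03,-0.5,0]
    - [-0.25,-0.03,-0.5,0]
    - [-0.25,-0.03,-0.5,0]
    - [-0.25,-0.03,-0.5,0]
    - [-0.25,-0.03,-0.5,0]

```text
time: 11.2
ee_pos: [0.3147, 0.0292, 0.7019]
tcp_rot: [-176.9, 30.2, 179.1]
wrist_force: [0.1, -0.4, -0.1]
opening: 0.0855
grasp_force: 0.0
```

arm_command:
  series:
    - [-0.25,0,-0.5,0]
    - [-0.25,0,-0.5,0]
    - [-0.25,0,-0.5,0]
    - [-0.25,0,-0.5,0]
    - [-0.25,0,-0.5,0]

```text
time: 11.7
ee_pos: [0.3231, 0.0103, 0.7242]
tcp_rot: [-177.3, 32.9, 179.3]
wrist_force: [-0.5, 0.5, -0.4]
opening: 0.0856
grasp_force: 0.0
```

arm_command:
  series:
    - [-0.25,0,-0.45,0]
    - [-0.25,0,-0.45,0]
    - [-0.25,0,-0.45,0]
    - [-0.25,0,-0.45,0]
    - [-0.25,0,-0.45,0]

```text
time: 12.2
ee_pos: [0.3079, 0.0017, 0.7395]
tcp_rot: [-177.5, 35.4, 179.4]
wrist_force: [-0.4, 0.8, -0.8]
opening: 0.0853
grasp_force: 0.0
```

```bash
python3 -c "
from h import *
go((.24,.12,.8))"
```

```text
pos [0.3079 0.0017 0.7395] rot [-177.5   35.4  179.4] q [  6.3  -4.7  70.7 130.5  -6.5   5.6]
lean 35.5 az -4.9 x [-0.815  0.008 -0.579] y [ 0.035  0.999 -0.036]
tool shift [ 0.0213  0.1136 -0.0944] len 0.149
```

arm_command:
  series:
    - [0.015,0.01,-0.045,0]
    - [0.03,0.02,-0.09,0]
    - [0.04,0.03,-0.13,0]
    - [0.05,0.03,-0.18,0]
    - [0.06,0.03,-0.22,0]

```text
time: 12.7
ee_pos: [0.2635, 0.0135, 0.7684]
tcp_rot: [-178.0, 41.8, 179.4]
wrist_force: [0.6, 0.2, 0.0]
opening: 0.0854
grasp_force: 0.0
```

arm_command:
  series:
    - [-0.1,0,-0.3,0]
    - [-0.1,0,-0.3,0]
    - [-0.1,0,-0.3,0]
    - [-0.1,0,-0.3,0]
    - [-0.1,0,-0.3,0]

```text
time: 13.2
ee_pos: [0.2093, -0.0133, 0.782]
tcp_rot: [-178.0, 44.7, 178.7]
wrist_force: [0.4, -0.1, -1.7]
opening: 0.0854
grasp_force: 0.0
```

```bash
python3 -c "
from h import *
go((.24,.12,.8))
T=bot.camera('top');S=bot.camera('side')
print('top',tri(S,(216.5,180.2),T,(182.5,217.3)),atz(S,(216.5,180.2),.08),atz(T,(182.5,217.3),.08),atz(S,(217.2,198.8),.022))
for z in (.02,): print('plate front corners',atz(T,(130+52*.275,180+238*.275),z),atz(T,(130+293*.275,180+255*.275),z))"
```

```text
pos [ 0.2093 -0.0133  0.782 ] rot [-178.    44.7  178.7] q [  5.5 -14.1  70.8 130.5  -6.7   4.9]
lean 44.8 az -4.0 x [-0.71   0.016 -0.704] y [ 0.046  0.999 -0.024]
tool shift [-0.0324  0.1341  0.0022] len 0.138
top (array([0.53318542, 0.20076616, 0.08160424]), np.float64(0.0006914521445812378)) [0.5333699  0.20361062 0.08      ] [0.5337173  0.20095912 0.08      ] [0.5321161 0.2016996 0.022    ]
plate front corners [0.45270993 0.32030304 0.02      ] [0.44305216 0.12006215 0.02      ]
```

```bash
python3 -c "
from h import *
go((.406,.211,.194),(.5464,.201,.0525))"
```

```text
pos [ 0.2096 -0.0104  0.782 ] rot [-178.1   44.8  179.5] q [  6.7 -14.1  70.8 130.5  -7.    5.1]
lean 44.8 az -3.3 x [-0.71   0.006 -0.704] y [ 0.033  0.999 -0.024]
tool shift [0.276  0.2418 0.5465] len 0.658
tool shift [-1.000e-04 -2.000e-03  1.996e-01] len 0.2
```

arm_command:
  series:
    - [0.018,0.016,0.036,0]
    - [0.036,0.032,0.073,0]
    - [0.055,0.048,0.109,0]
    - [0.073,0.064,0.145,0]
    - [0.092,0.08,0.182,0]

```text
time: 13.8
ee_pos: [0.2544, 0.0405, 0.6503]
tcp_rot: [-178.1, 44.6, -179.9]
wrist_force: [0.1, -0.2, 1.6]
opening: 0.0851
grasp_force: 0.0
```

arm_command:
  series:
    - [0.018,0.016,0.036,0]
    - [0.036,0.032,0.073,0]
    - [0.055,0.048,0.109,0]
    - [0.073,0.064,0.145,0]
    - [0.092,0.08,0.182,0]

```text
time: 14.3
ee_pos: [0.3189, 0.1137, 0.4533]
tcp_rot: [-178.0, 44.4, -180.0]
wrist_force: [0.4, 1.0, 0.9]
opening: 0.0855
grasp_force: 0.0
```

arm_command:
  series:
    - [0.018,0.016,0.036,0]
    - [0.036,0.032,0.073,0]
    - [0.055,0.048,0.109,0]
    - [0.073,0.064,0.145,0]
    - [0.073,0.064,0.145,0]

```text
time: 14.8
ee_pos: [0.3696, 0.1718, 0.2921]
tcp_rot: [-177.5, 44.0, -179.6]
wrist_force: [0.3, -0.5, -0.6]
opening: 0.0854
grasp_force: 0.0
```

```bash
python3 -c "
from h import *
go((.406,.211,.194),(.5464,.201,.0525))"
```

```text
pos [0.3696 0.1718 0.2921] rot [-177.5   44.  -179.6] q [ 46.8 -48.3 -32.   74.3 -32.2  38. ]
lean 44.1 az -3.2 x [-0.719 -0.005 -0.695] y [ 0.024  0.999 -0.032]
tool shift [0.0418 0.0431 0.0942] len 0.112
tool shift [-0.0025 -0.0022  0.1996] len 0.2
```

arm_command:
  series:
    - [0.008,0.008,0.04,0]
    - [0.016,0.016,0.08,0]
    - [0.024,0.024,0.12,0]
    - [0.032,0.033,0.16,0]
    - [0.039,0.041,0.194,0]

```text
time: 15.3
ee_pos: [0.4807, 0.2057, 0.1333]
tcp_rot: [-178.1, 44.6, 179.8]
wrist_force: [-0.1, 0.5, -0.5]
opening: 0.0855
grasp_force: 0.0
```

arm_command:
  series:
    - [0,0,0,0]
    - [0,0,0,0]
    - [0,0,0,0]
    - [0,0,0,0]
    - [0,0,0,0]

```text
time: 15.8
ee_pos: [0.48, 0.2053, 0.1348]
tcp_rot: [-178.2, 44.6, 179.7]
wrist_force: [-0.7, 0.6, 0.1]
opening: 0.0856
grasp_force: 0.0
```

```bash
python3 -c "
from h import *
S=bot.camera('side');T=bot.camera('top')
M=rot(bot.get_obs()['tcp_rot']); g=np.array([.533,.202,.066])+.019*M[:,2]
go(g)
a=cv2.resize(S['color'][90:270,130:310],(400,400),interpolation=cv2.INTER_CUBIC);b=cv2.resize(T['color'][160:310,120:270],(400,400),interpolation=cv2.INTER_CUBIC)
cv2.imwrite('pics/pre.png',np.hstack([a,b]))"
```

```text
pos [0.4799 0.2051 0.134 ] rot [-178.1   44.6  179.7] q [ 37.6 -36.8 -45.6  44.3 -27.2  29.5]
lean 44.6 az -3.0 x [-0.712  0.004 -0.702] y [ 0.029  0.999 -0.023]
tool shift [0.0099 0.     0.1048] len 0.105
```

View pics/pre.png

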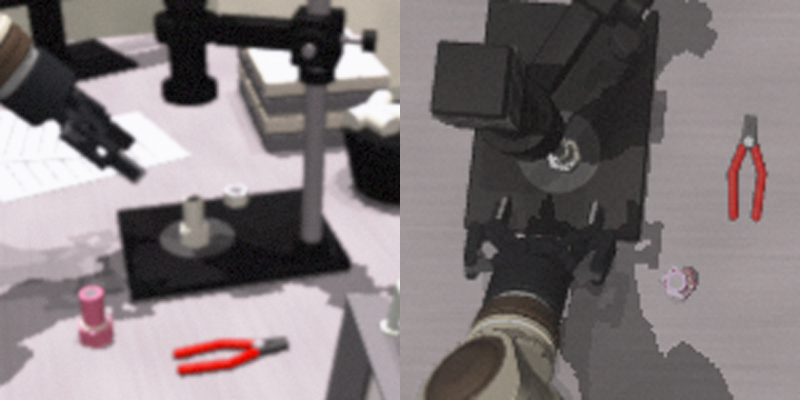

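The gripper is leaning in on the lens's free side. The connector at crop (563,155) lies between the fingers at (503,210) and (590,210), and nothing is near the ring light. I'll go in and close.

arm_command:
  series:
    - [0.005,0,0.02,0]
    - [0.01,0,0.045,0]
    - [0.01,0,0.07,0]
    - [0.01,0,0.09,0]
    - [0.01,0,0.105,0]

```text
time: 16.4
ee_pos: [0.5467, 0.2006, 0.0503]
tcp_rot: [-178.0, 44.5, 179.7]
wrist_force: [0.5, 1.2, 0.1]
opening: 0.0854
grasp_force: 0.0
```

arm_command:
  series:
    - [0,0,0,0]
    - [0,0,0,0]
    - [0,0,0,0]
    - [0,0,0,0]
    - [0,0,0,0]
  hand: 0.04
  grip_force: 30

```text
time: 16.9
ee_pos: [0.5464, 0.2013, 0.0523]
tcp_rot: [-178.1, 44.6, 179.7]
wrist_force: [-0.0, 0.4, 0.6]
opening: 0.0402
grasp_force: 0.3
```

```bash
python3 -c "
from h import *
S=bot.camera('side');T=bot.camera('top')
M=rot(bot.get_obs()['tcp_rot']); g=np.array([.533,.202,.066])+.019*M[:,2]
go(g)
a=cv2.resize(S['color'][130:230,160:260],(400,400),interpolation=cv2.INTER_CUBIC);b=cv2.resize(T['color'][180:280,140:240],(400,400),interpolation=cv2.INTER_CUBIC)
cv2.imwrite('pics/gr.png',np.hstack([a,b]))"
```

```text
pos [0.5464 0.2012 0.0519] rot [-178.1   44.6  179.7] q [ 31.4 -24.6 -48.3  27.2 -23.4  24.1]
lean 44.6 az -3.0 x [-0.712  0.004 -0.702] y [ 0.029  0.999 -0.023]
tool shift [-0.0004  0.0001 -0.0005] len 0.001
```

View pics/gr.png

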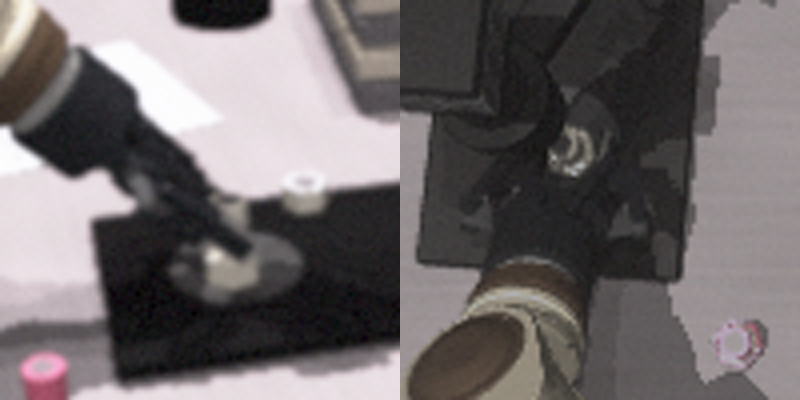

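The fingers straddle the barrel at side crop (230,225), just above the foot nut, and the connector is still upright. I'll close and lift clear: a little straight up, then back along the tool axis.

arm_command:
  series:
    - [0,0,0,0]
    - [0,0,0,0]
    - [0,0,0,0]
    - [0,0,0,0]
    - [0,0,0,0]
  hand: 0
  grip_force: 40

```text
time: 17.5
ee_pos: [0.5466, 0.2011, 0.0518]
tcp_rot: [-178.1, 44.6, 179.7]
wrist_force: [-2.0, 2.3, 4.9]
opening: 0.024
grasp_force: 39.4
```

arm_command:
  series:
    - [-0.004,0,-0.004,0]
    - [-0.01,0,-0.01,0]
    - [-0.015,0,-0.03,0]
    - [-0.015,0,-0.06,0]
    - [-0.015,0,-0.09,0]

```text
time: 18.0
ee_pos: [0.493, 0.2035, 0.1264]
tcp_rot: [-178.0, 44.5, 179.7]
wrist_force: [-0.1, 0.5, -1.0]
opening: 0.0236
grasp_force: 39.1
```

```bash
python3 -c "
from h import *
T=bot.camera('top');S=bot.camera('side')
o=bot.get_obs();print(o['opening'],o['grasp_force'],o['wrist_force'])
for c in ('side','top'): print(c,marks(c,['empty_pocket','pull_bar','case','lid_hinge']))
# packed connectors' tops by find
go((.45,-.2,.3))
b=cv2.resize(T['color'][200:270,285:365],(400,350),interpolation=cv2.INTER_CUBIC);a=cv2.resize(S['color'][270:384,195:309],(400,400),interpolation=cv2.INTER_CUBIC)
cv2.imwrite('pics/case.png',np.hstack([a[:350],b]))"
```

```text
0.023596135863928933 39.13213670253754 [1.49281253 0.34667399 0.57519785]
side {'empty_pocket': [([227.3, 335.9], 0.79), ([246.5, 336.5], 0.39)], 'pull_bar': [([315.6, 237.7], 0.86)], 'case': [([244.3, 334.9], 0.86)], 'lid_hinge': [([283.5, 315.1], 0.66)]}
top {'empty_pocket': [([327.0, 247.2], 0.61)], 'pull_bar': [([344.2, 191.5], 0.78)], 'case': [([323.6, 232.9], 0.55), ([341.5, 186.8], 0.31), ([332.4, 215.5], 0.17)], 'lid_hinge': [([331.7, 215.2], 0.96)]}
pos [0.4939 0.2038 0.1247] rot [-178.    44.5  179.7] q [ 36.1 -34.7 -45.6  41.8 -26.3  28.2]
lean 44.5 az -3.2 x [-0.714  0.003 -0.7  ] y [ 0.03   0.999 -0.025]
tool shift [-0.0928 -0.4092 -0.1402] len 0.442
```

View pics/case.png

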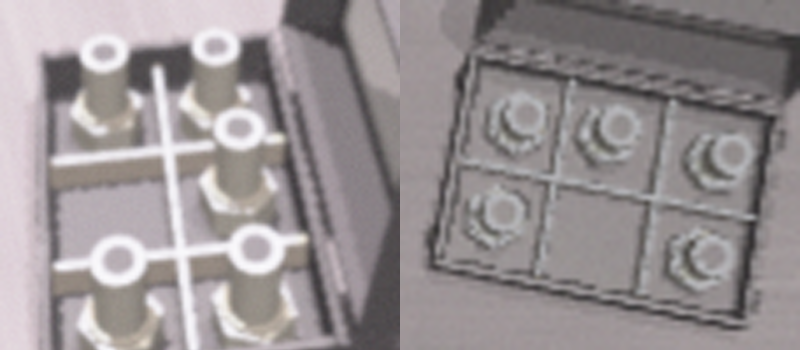

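```bash
cat > m.py <<'E'
from h import *
T=bot.camera('top');S=bot.camera('side'); np.set_printoptions(precision=4,suppress=True)
tp=lambda u,v:(285+(u-400)/5,200+v/5); sp=lambda u,v:(195+u*.285,270+v*.285)
P={}
for n,t,s in [('p5',(527,111),(215,47)),('p4',(621,125),(240,128)),('p3',(733,155),(255,248)),('p2',(508,212),(104,53)),('p1',(715,256),(118,258))]:
    X,e=tri(T,tp(*t),S,sp(*s)); P[n]=X; print(n,X,e,atz(T,tp(*t),.065)[:2],atz(S,sp(*s),.065)[:2])
print('pocket wall-top centre',atz(T,tp(597,238),.023))
cs=[atz(T,tp(*c),.037) for c in [(472,58),(776,105),(745,325),(433,267)]]; print('rim',cs,np.mean(cs,0))
print('bar',*tri(S,(315.6,237.7),T,(342.8,191)),'hinge',*tri(S,(283.5,315.1),T,(332,215.3)))
E
python3 m.py
```

```text
p5 [ 0.5281 -0.176   0.0638] 0.0038980250413887447 [ 0.5299 -0.1762] [ 0.5258 -0.177 ]
p4 [ 0.5222 -0.2318  0.0644] 0.001721690204297845 [ 0.523  -0.2318] [ 0.5212 -0.2322]
p3 [ 0.5065 -0.2978  0.0647] 0.0007717165221919569 [ 0.5069 -0.2978] [ 0.5061 -0.2979]
p2 [ 0.4693 -0.165   0.066 ] 0.0012563890296598253 [ 0.47   -0.1652] [ 0.4689 -0.164 ]
p1 [ 0.4469 -0.2861  0.0667] 0.0007423149759625819 [ 0.4474 -0.2865] [ 0.4468 -0.2849]
pocket wall-top centre [ 0.4587 -0.2236  0.023 ]
rim [array([ 0.5646, -0.1461,  0.037 ]), array([ 0.5405, -0.3298,  0.037 ]), array([ 0.4087, -0.3092,  0.037 ]), array([ 0.4382, -0.1236,  0.037 ])] [ 0.488  -0.2272  0.037 ]
bar [ 0.6    -0.2463  0.2066] 0.001676766814970389 hinge [ 0.5547 -0.2436  0.0447] 2.173834424891273e-05
```

```bash
python3 -c "
from h import *
go((.4716,-.2248,.15),(.4716,-.2248,.038))"
```

```text
pos [0.4939 0.2039 0.1251] rot [-178.    44.5  179.7] q [ 36.1 -34.7 -45.6  41.9 -26.3  28.2]
lean 44.5 az -3.1 x [-0.713  0.004 -0.701] y [ 0.029  0.999 -0.025]
tool shift [-0.003  -0.4297 -0.017 ] len 0.43
tool shift [0.0785 0.0028 0.0798] len 0.112
```

arm_command:
  series:
    - [0,-0.03,-0.005,0]
    - [0,-0.07,-0.01,0]
    - [0,-0.11,-0.015,0]
    - [0,-0.155,-0.017,0]
    - [0,-0.2,-0.017,0]

```text
time: 19.1
ee_pos: [0.4994, 0.0077, 0.1432]
tcp_rot: [-178.0, 43.4, 179.7]
wrist_force: [1.0, -0.1, -0.9]
opening: 0.0237
grasp_force: 39.4
```

arm_command:
  series:
    - [0,-0.045,0,0]
    - [0,-0.09,0,0]
    - [-0.003,-0.135,0,0]
    - [-0.003,-0.18,0,0]
    - [-0.003,-0.22,0,0]

```text
time: 19.6
ee_pos: [0.494, -0.2139, 0.1513]
tcp_rot: [-177.9, 43.5, 179.6]
wrist_force: [0.5, 1.1, -0.7]
opening: 0.0237
grasp_force: 39.4
```

arm_command:
  series:
    - [0,-0.005,0,0]
    - [0,-0.01,0,0]
    - [0,-0.01,0,0]
    - [0,-0.01,0,0]
    - [0,-0.01,0,0]

```text
time: 20.1
ee_pos: [0.4945, -0.2198, 0.1513]
tcp_rot: [-178.0, 43.5, 179.8]
wrist_force: [-0.6, -0.4, 0.2]
opening: 0.0238
grasp_force: 39.5
```

```bash
python3 -c "
from h import *
T=bot.camera('top');S=bot.camera('side')
go((.4716,-.2248,.15),(.4716,-.2248,.038))
p=np.array(bot.get_obs()['ee_pos'])
for n,d in (('foot',(-.0136,.001,-.0318)),('top',(-.0136,.001,.0282)),('mid',(-.0136,.001,-.0018))): print(n,'expected px side',proj(S,p+d),'top',proj(T,p+d))
b=cv2.resize(T['color'][190:270,285:365],(400,400),interpolation=cv2.INTER_CUBIC);a=cv2.resize(S['color'][224:384,155:315],(400,400),interpolation=cv2.INTER_CUBIC)
cv2.imwrite('pics/case2.png',np.hstack([a,b]))"
```

```text
pos [ 0.4945 -0.2201  0.1514] rot [-177.9   43.5  179.8] q [-35.  -35.7 -43.1  43.7  21.2 -26.3]
lean 43.5 az -3.2 x [-0.726  0.003 -0.688] y [ 0.029  0.999 -0.026]
tool shift [ 0.0176 -0.0054 -0.0145] len 0.023
tool shift [0.077  0.0029 0.0812] len 0.112
foot expected px side [238.27915803 282.90142731] top [327.77950493 237.68954202]
top expected px side [237.6224797  254.78056951] top [331.19096427 235.96634362]
mid expected px side [237.95975977 269.20183204] top [329.44780334 236.84678752]
```

View pics/case2.png

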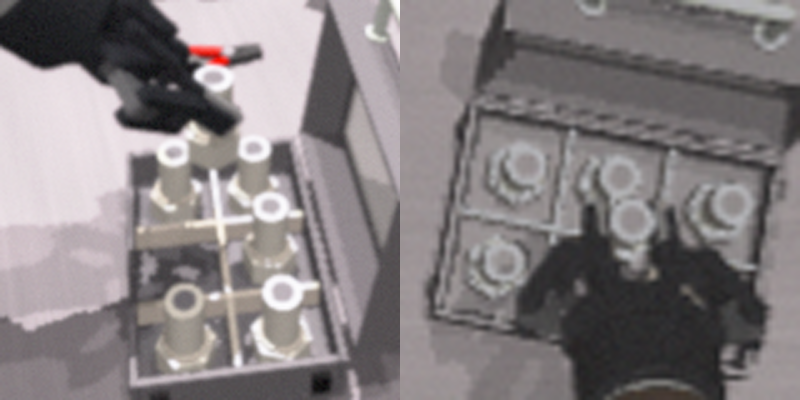

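```bash
python3 -c "
from h import *
T=bot.camera('top');S=bot.camera('side')
p=np.array(bot.get_obs()['ee_pos'])
print('top', tri(S,(241,254.2),T,(331.2,233.6)),atz(S,(241,254.2),p[2]+.0282),atz(T,(331.2,233.6),p[2]+.0282))
# axis: barrel bottom edge of foot nut in side view crop (213,152)
print('foot',atz(S,(155+213*.4,224+158*.4),p[2]-.0318))
go((.466,-.2235,.151),(.466,-.2235,.038))"
```

```text
top (array([ 0.48690006, -0.21906856,  0.17941867]), np.float64(0.0009594566038022415)) [ 0.48635032 -0.21929187  0.1796299 ] [ 0.48735645 -0.21911926  0.1796299 ]
foot [ 0.48143746 -0.22916817  0.1196299 ]
pos [ 0.4945 -0.2204  0.1514] rot [-177.9   43.5  179.7] q [-35.  -35.7 -43.1  43.7  21.2 -26.3]
lean 43.5 az -3.3 x [-0.726  0.004 -0.688] y [ 0.03   0.999 -0.026]
tool shift [ 0.0209 -0.0039 -0.0191] len 0.029
tool shift [0.0777 0.0029 0.082 ] len 0.113
```

arm_command:
  series:
    - [0.01,-0.002,-0.009,0]
    - [0.019,-0.004,-0.018,0]
    - [0.034,-0.003,-0.003,0]
    - [0.05,-0.003,0.014,0]
    - [0.065,-0.002,0.03,0]

```text
time: 20.8
ee_pos: [0.4666, -0.2244, 0.0843]
tcp_rot: [-177.9, 43.5, 179.6]
wrist_force: [-0.4, 0.3, -0.7]
opening: 0.0237
grasp_force: 39.5
```

```bash
python3 -c "
from h import *
go((.468,-.2245,.04))"
```

```text
pos [ 0.4666 -0.2244  0.0843] rot [-177.9   43.5  179.6] q [-38.2 -37.7 -51.4  38.4  23.1 -28.9]
lean 43.5 az -3.4 x [-0.726  0.005 -0.688] y [ 0.032  0.999 -0.026]
tool shift [0.0295 0.0011 0.033 ] len 0.044
```

arm_command:
  series:
    - [0.006,0,0.007,0]
    - [0.012,0,0.014,0]
    - [0.018,0.001,0.02,0]
    - [0.024,0.001,0.027,0]
    - [0.029,0.001,0.033,0]

```text
time: 21.3
ee_pos: [0.4694, -0.2242, 0.0406]
tcp_rot: [-177.9, 43.5, 179.7]
wrist_force: [0.1, 0.1, -0.4]
opening: 0.024
grasp_force: 39.5
```

arm_command:
  series:
    - [0.0005,0,0.0005,0]
    - [0.001,0,0.001,0]
    - [0.0015,0,0.0015,0]
    - [0.002,0,0.002,0]
    - [0.002,0,0.002,0]

```text
time: 21.8
ee_pos: [0.4693, -0.2243, 0.0383]
tcp_rot: [-178.0, 43.5, 179.7]
wrist_force: [-0.5, 0.5, -1.1]
opening: 0.0236
grasp_force: 39.5
```

```bash
python3 -c "
from h import *
S=bot.camera('side');T=bot.camera('top')
go((.468,-.2245,.037))
print(bot.get_obs()['wrist_force'])
b=cv2.resize(T['color'][190:270,285:365],(400,400),interpolation=cv2.INTER_CUBIC);a=cv2.resize(S['color'][264:384,195:315],(400,400),interpolation=cv2.INTER_CUBIC)
cv2.imwrite('pics/case3.png',np.hstack([a,b]))"
```

```text
pos [ 0.4693 -0.2243  0.0383] rot [-178.    43.5  179.6] q [-37.9 -35.1 -55.3  31.9  23.  -28.7]
lean 43.5 az -3.3 x [-0.726  0.004 -0.688] y [ 0.031  0.999 -0.026]
tool shift [ 0.0018 -0.0002  0.0001] len 0.002
[-0.23383081 -0.01421212 -0.16198363]
```

View pics/case3.png

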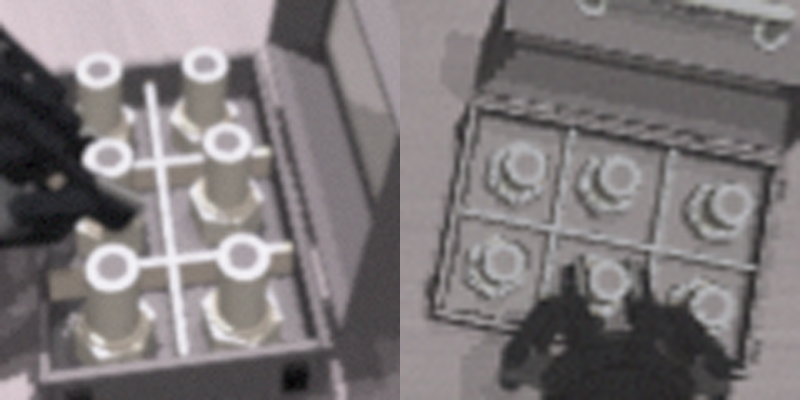

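The connector hangs in the middle of the empty pocket at top crop (608,282). The neighbours still stand, with a few mm between the fingers and the right one. I'll lower the last millimetres and open only a little.

arm_command:
  series:
    - [0.0005,0,0.0005,0]
    - [0.001,0,0.001,0]
    - [0.0015,0,0.0015,0]
    - [0.0015,0,0.0015,0]
    - [0.0015,0,0.0015,0]

```text
time: 22.4
ee_pos: [0.4696, -0.2245, 0.0368]
tcp_rot: [-177.9, 43.5, 179.7]
wrist_force: [-2.2, 0.9, 4.8]
opening: 0.0242
grasp_force: 40.2
```

arm_command:
  series:
    - [0,0,0,0]
    - [0,0,0,0]
    - [0,0,0,0]
    - [0,0,0,0]
    - [0,0,0,0]
  hand: 0.034

```text
time: 22.9
ee_pos: [0.469, -0.2242, 0.0357]
tcp_rot: [-178.0, 43.4, 179.6]
wrist_force: [-0.9, 0.2, 1.0]
opening: 0.0341
grasp_force: 0.0
```

```bash
python3 -c "
from h import *
M=rot(bot.get_obs()['tcp_rot']);p=np.array(bot.get_obs()['ee_pos'])
go(p-.1*M[:,2])"
```

```text
pos [ 0.469  -0.2242  0.0357] rot [-178.    43.4  179.6] q [-37.9 -35.  -55.5  31.6  23.  -28.7]
lean 43.5 az -3.3 x [-0.726  0.005 -0.687] y [ 0.031  0.999 -0.026]
tool shift [ 0.   0.  -0.1] len 0.1
```

arm_command:
  series:
    - [0,0,-0.015,0]
    - [0,0,-0.035,0]
    - [-0.025,0,-0.065,0]
    - [-0.055,0,-0.095,0]
    - [-0.085,0,-0.125,0]

```text
time: 23.4
ee_pos: [0.4446, -0.2196, 0.1867]
tcp_rot: [-178.0, 43.5, 179.6]
wrist_force: [-0.3, -1.2, -0.3]
opening: 0.0336
grasp_force: 0.0
```

```bash
python3 -c "
from h import *
o=bot.get_obs();go((.40,.03,.3),(.2,.03,.3))"
```

```text
pos [ 0.4446 -0.2196  0.1867] rot [-178.    43.5  179.6] q [-39.9 -42.1 -42.1  52.8  24.2 -30.4]
lean 43.5 az -3.3 x [-0.726  0.005 -0.688] y [ 0.031  0.999 -0.026]
tool shift [-0.0444  0.2451 -0.1229] len 0.278
tool shift [ 0.1452 -0.0062 -0.1374] len 0.2
```

arm_command:
  series:
    - [-0.007,0.04,-0.02,0.14]
    - [-0.014,0.08,-0.04,0.28]
    - [-0.021,0.12,-0.06,0.42]
    - [-0.03,0.165,-0.08,0.56]
    - [-0.038,0.21,-0.1,0.7]

```text
time: 23.9
ee_pos: [0.4605, -0.0521, 0.2789]
tcp_rot: [151.9, 32.0, 131.7]
wrist_force: [1.2, 0.5, -0.4]
opening: 0.0336
grasp_force: 0.0
```

```bash
python3 -c "
from h import *
o=bot.get_obs();go((.40,.03,.3),(.2,.03,.3))"
```

```text
pos [ 0.4605 -0.0521  0.2789] rot [151.9  32.  131.7] q [ -8.8 -48.5 -34.3  62.7   3.8  32.7]
lean 41.6 az -3.0 x [-0.565  0.633 -0.53 ] y [0.492 0.773 0.4  ]
tool shift [ 0.0749  0.0421 -0.0588] len 0.104
tool shift [ 0.1129 -0.0984 -0.1325] len 0.2
```

arm_command:
  series:
    - [0.145,-0.06,-0.134,0]
    - [0.145,-0.06,-0.134,0]
    - [0.145,-0.06,-0.134,0]
    - [0.145,-0.06,-0.134,0]
    - [0.145,-0.06,-0.134,0]

```text
time: 24.4
ee_pos: [0.4173, -0.0271, 0.3314]
tcp_rot: [154.6, 29.8, 133.5]
wrist_force: [0.4, -0.1, 0.6]
opening: 0.0339
grasp_force: 0.0
```

arm_command:
  series:
    - [0.12,-0.1,-0.13,0]
    - [0.12,-0.1,-0.13,0]
    - [0.12,-0.1,-0.13,0]
    - [0.12,-0.1,-0.13,0]
    - [0.12,-0.1,-0.13,0]

```text
time: 24.9
ee_pos: [0.3383, -0.0526, 0.4026]
tcp_rot: [156.5, 27.2, 134.9]
wrist_force: [-0.2, -0.6, -0.7]
opening: 0.0343
grasp_force: 0.0
```

```bash
python3 -c "
from h import *
o=bot.get_obs();go((.40,.03,.3),(.2,.03,.3))"
```

```text
pos [ 0.3383 -0.0526  0.4026] rot [156.5  27.2 134.9] q [-15.5 -48.5 -15.1  88.9   8.   26.4]
lean 35.3 az -1.5 x [-0.628  0.631 -0.456] y [0.522 0.776 0.355]
tool shift [0.0602 0.0599 0.1181] len 0.145
tool shift [ 0.1255 -0.1043 -0.1156] len 0.2
```

```bash
python3 -c "
from h import *
S=bot.camera('side');T=bot.camera('top')
for c in ('side','top'): print(c,marks(c,['pull_bar']))
go((.50,-.19,.30),(.561,-.244,.263))
b=cv2.resize(T['color'][170:270,285:385],(400,400),interpolation=cv2.INTER_CUBIC);a=cv2.resize(S['color'][204:364,200:360],(400,400),interpolation=cv2.INTER_CUBIC)
cv2.imwrite('pics/bar.png',np.hstack([a,b]))"
```

```text
side {'pull_bar': []}
top {'pull_bar': [([342.9, 189.5], 0.58)]}
pos [ 0.3391 -0.053   0.4014] rot [156.5  27.1 134.8] q [-15.5 -48.5 -15.3  88.8   7.9  26.5]
lean 35.3 az -1.6 x [-0.627  0.632 -0.456] y [0.524 0.775 0.354]
tool shift [-0.1413 -0.0579  0.1779] len 0.234
tool shift [-0.0555 -0.023   0.0663] len 0.089
```

View pics/bar.png

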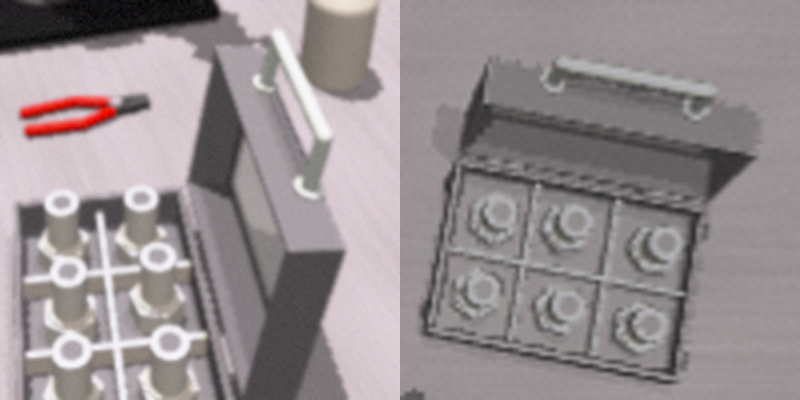

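All six connectors stand upright, with the new one at side crop (68,305). The bar ends show at side crop (276,38) and (323,130), and at top crop (563,65) and (712,95). I'll triangulate the bar and move towards it while spinning.

arm_command:
  series:
    - [-0.028,-0.012,0.036,0.14]
    - [-0.056,-0.023,0.071,0.28]
    - [-0.085,-0.035,0.107,0.42]
    - [-0.113,-0.046,0.142,0.56]
    - [-0.141,-0.058,0.178,0.7]
  hand: 0.036

```text
time: 25.6
ee_pos: [0.5012, -0.1898, 0.2978]
tcp_rot: [145.3, 6.7, 98.1]
wrist_force: [0.6, 0.5, 0.6]
opening: 0.0357
grasp_force: 0.0
```

```bash
python3 -c "
from h import *
S=bot.camera('side');T=bot.camera('top')
a,e=tri(S,(310.4,219.2),T,(325.75,186.25));b,f=tri(S,(329.2,256),T,(363,193.75))
m=(a+b)/2;print(a,b,e,f,m,np.linalg.norm(a-b),np.degrees(np.arctan2(*(a-b)[:2])))
M=rot(bot.get_obs()['tcp_rot']);bd=(a-b)/np.linalg.norm(a-b);
print('spin',np.arctan2(M[:,1]@bd,M[:,0]@bd))
g=m+.012*M[:,2];go(g-.07*M[:,2],g)"
```

```text
[ 0.61206047 -0.2002936   0.20789403] [ 0.59343574 -0.29909741  0.21502432] 0.00084811097671016 0.0007235621807852986 [ 0.60274811 -0.24969551  0.21145917] 0.10079639452591427 10.675112426613376
spin 0.29310885204532894
pos [ 0.5014 -0.1905  0.2924] rot [145.8   6.4  98.1] q [-28.9 -27.7 -18.6  67.5  15.3  55.4]
lean 34.7 az -1.3 x [-0.14   0.984 -0.112] y [0.81  0.179 0.559]
tool shift [-0.0634  0.0262  0.067 ] len 0.096
tool shift [0.   0.   0.07] len 0.07
```

arm_command:
  series:
    - [-0.013,0.005,0.013,0.1]
    - [-0.026,0.01,0.027,0.2]
    - [-0.038,0.016,0.04,0.29]
    - [-0.051,0.021,0.054,0.29]
    - [-0.063,0.026,0.067,0.29]

```text
time: 26.2
ee_pos: [0.5692, -0.2467, 0.2664]
tcp_rot: [144.9, -2.7, 84.8]
wrist_force: [0.9, -0.6, 1.1]
opening: 0.0359
grasp_force: 0.0
```

arm_command:
  series:
    - [0,0,0,0]
    - [0,0,0,0]
    - [0,0,0,0]
    - [0,0,0,0]
    - [0,0,0,0]

```text
time: 26.7
ee_pos: [0.5683, -0.2471, 0.2684]
tcp_rot: [144.8, -2.6, 84.7]
wrist_force: [0.3, -0.7, 0.2]
opening: 0.036
grasp_force: 0.0
```

```bash
python3 -c "
from h import *
S=bot.camera('side');T=bot.camera('top')
M=rot(bot.get_obs()['tcp_rot']);g=np.array([.6027,-.2497,.2110])+.012*M[:,2];go(g)
b=cv2.resize(T['color'][150:250,285:385],(400,400),interpolation=cv2.INTER_CUBIC);a=cv2.resize(S['color'][184:304,240:360],(400,400),interpolation=cv2.INTER_CUBIC)
cv2.imwrite('pics/bar2.png',np.hstack([a,b]))"
```

```text
pos [ 0.5683 -0.2473  0.2682] rot [144.8  -2.6  84.7] q [-31.  -16.8 -14.   61.1  16.5  69.8]
lean 35.3 az -1.6 x [0.092 0.995 0.046] y [ 0.811 -0.102  0.576]
tool shift [-0.0019 -0.0048  0.0786] len 0.079
```

View pics/bar2.png

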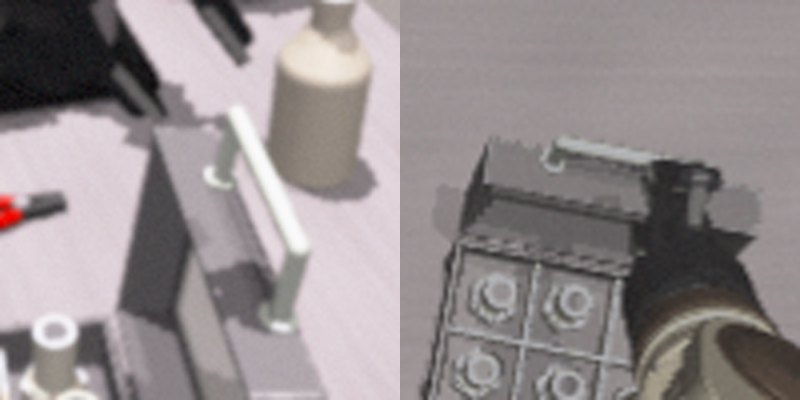

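```bash
python3 -c "
from h import *
S=bot.camera('side');T=bot.camera('top')
o=bot.get_obs();M=rot(o['tcp_rot']);p=np.array(o['ee_pos'])
for n,X in (('tcp',p),('fingU',p+.025*M[:,1]),('fingL',p-.025*M[:,1]),('back',p-.06*M[:,2]),('bar',(.6027,-.2497,.2110))):
  t=proj(T,X);s=proj(S,X);print(n,'top crop',400+(t[0]-285)*4,(t[1]-150)*4,'side crop',(s-[240,184])/.3)"
```

```text
tcp top crop 650.550491617144 197.2923406842947 side crop [201.19134225  80.57607985]
fingU top crop 658.6513796645709 162.36588301951485 side crop [249.57399018  48.02940381]
fingL top crop 642.599075848246 231.6267211352374 side crop [153.58385819 112.61546399]
back top crop 665.154549020386 240.63460167380208 side crop [129.66370213  -8.10789549]
bar top crop 637.0089415009706 160.1684079783107 side crop [263.31004093 174.45236626]
```

The side view shows the lower finger at crop (155,113) and the upper at (245,55), exactly where projected, up the approach line from the bar at (263,175). I'll advance onto the bar and close.

arm_command:
  series:
    - [-0.002,-0.005,0.02,0]
    - [-0.002,-0.005,0.04,0]
    - [-0.002,-0.005,0.055,0]
    - [-0.002,-0.005,0.068,0]
    - [-0.002,-0.005,0.079,0]

```text
time: 27.4
ee_pos: [0.6103, -0.2501, 0.1995]
tcp_rot: [144.8, -2.7, 84.7]
wrist_force: [-0.0, 0.3, -0.3]
opening: 0.0362
grasp_force: 0.0
```

arm_command:
  series:
    - [0,0,0,0]
    - [0,0,0,0]
    - [0,0,0,0]
    - [0,0,0,0]
    - [0,0,0,0]
  hand: 0
  grip_force: 30

```text
time: 27.9
ee_pos: [0.6099, -0.25, 0.2009]
tcp_rot: [144.8, -2.7, 84.7]
wrist_force: [0.9, 2.2, 1.0]
opening: 0.0089
grasp_force: 29.2
```

```bash
cat > arc.py <<'E'
from h import *
# arc of the TCP from the gripped bar: th0 from measured pose, steps in tool axes
o=bot.get_obs();M=rot(o['tcp_rot']);p=np.array(o['ee_pos']);print('force',np.round(o['wrist_force'],1),o['opening'],o['grasp_force'])
go(p)
yaw=np.radians(-9.5);X=np.array([np.cos(yaw),np.sin(yaw),0])
B=p-.012*M[:,2]; H=np.array([.556,-.241,.037])
d=np.array([(B-H)@X,B[2]-H[2]]);print('B',B,'d',d,'r',np.linalg.norm(d))
th=np.arctan2(d[1],-d[0])-np.arctan2(.026,.177);print('theta',th)
if __name__=='__main__':
    f=lambda t:(-.177*np.cos(t)+.026*np.sin(t))*X+np.array([0,0,.177*np.sin(t)+.026*np.cos(t)])
    for t in np.arange(th,-.11,-.1): print(round(t,2),np.round(M.T@(f(max(t,0))-f(th)),4))
E
python3 arc.py
```

```text
force [0.9 2.2 1. ] 0.008921990847433756 29.228070080280304
pos [ 0.6099 -0.25    0.2009] rot [144.8  -2.7  84.7] q [-28.9 -12.1 -17.8  52.2  15.4  71.7]
lean 35.3 az -1.5 x [0.092 0.995 0.046] y [ 0.811 -0.102  0.576]
tool shift [0. 0. 0.] len 0.0
B [ 0.60295869 -0.24981614  0.21071963] d [0.04776976 0.17371963] r 0.1801678628910722
theta 1.693296168605003
1.69 [0. 0. 0.]
1.59 [ 0.0015 -0.012  -0.0132]
1.49 [ 0.0029 -0.0253 -0.0251]
1.39 [ 0.0042 -0.0397 -0.0356]
1.29 [ 0.0054 -0.0551 -0.0446]
1.19 [ 0.0066 -0.0713 -0.052 ]
1.09 [ 0.0076 -0.0882 -0.0578]
0.99 [ 0.0085 -0.1056 -0.0619]
0.89 [ 0.0093 -0.1233 -0.0642]
0.79 [ 0.01   -0.1412 -0.0647]
0.69 [ 0.0105 -0.159  -0.0635]
0.59 [ 0.0108 -0.1766 -0.0605]
0.49 [ 0.011  -0.1939 -0.0557]
0.39 [ 0.011  -0.2106 -0.0493]
0.29 [ 0.0109 -0.2265 -0.0412]
0.19 [ 0.0107 -0.2416 -0.0316]
0.09 [ 0.0102 -0.2556 -0.0206]
-0.01 [ 0.0097 -0.2677 -0.009 ]
-0.11 [ 0.0097 -0.2677 -0.009 ]
```

arm_command:
  series:
    - [0.001,-0.006,-0.007,0]
    - [0.0015,-0.012,-0.013,0]
    - [0.002,-0.0185,-0.019,0]
    - [0.003,-0.025,-0.025,0]
    - [0.0035,-0.032,-0.0305,0]

```text
time: 28.4
ee_pos: [0.5661, -0.2425, 0.208]
tcp_rot: [144.7, -2.7, 84.8]
wrist_force: [2.8, 4.4, 3.3]
opening: 0.0086
grasp_force: 29.2
```

```bash
python3 arc.py
```

```text
force [2.8 4.4 3.3] 0.008633258220370586 29.200696349143982
pos [ 0.5661 -0.2425  0.208 ] rot [144.7  -2.7  84.8] q [-30.7 -18.  -21.6  54.6  16.4  70.1]
lean 35.4 az -1.5 x [0.091 0.995 0.046] y [ 0.81  -0.101  0.577]
tool shift [0. 0. 0.] len 0.0
B [ 0.55913806 -0.24232688  0.21775556] d [0.00331402 0.18075556] r 0.1807859373476652
theta 1.443278948103718
1.44 [0. 0. 0.]
1.34 [ 0.0013 -0.0149 -0.0098]
1.24 [ 0.0025 -0.0307 -0.018 ]
1.14 [ 0.0036 -0.0473 -0.0247]
1.04 [ 0.0046 -0.0645 -0.0296]
0.94 [ 0.0054 -0.082  -0.0328]
0.84 [ 0.0062 -0.0998 -0.0343]
0.74 [ 0.0067 -0.1177 -0.0339]
0.64 [ 0.0072 -0.1355 -0.0318]
0.54 [ 0.0075 -0.1529 -0.028 ]
0.44 [ 0.0076 -0.1699 -0.0224]
0.34 [ 0.0075 -0.1863 -0.0151]
0.24 [ 0.0074 -0.2018 -0.0063]
0.14 [ 0.007  -0.2164  0.0041]
0.04 [ 0.0065 -0.2299  0.0158]
-0.06 [ 0.0063 -0.2353  0.0213]
```

arm_command:
  series:
    - [0.001,-0.015,-0.01,0]
    - [0.0025,-0.031,-0.018,0]
    - [0.0035,-0.047,-0.0245,0]
    - [0.0045,-0.0645,-0.0295,0]
    - [0.0055,-0.082,-0.033,0]

```text
time: 28.9
ee_pos: [0.4803, -0.2284, 0.1872]
tcp_rot: [144.8, -2.6, 84.7]
wrist_force: [2.4, 2.9, -1.6]
opening: 0.0083
grasp_force: 29.5
```

```bash
python3 arc.py
```

```text
force [ 2.4  2.9 -1.6] 0.008339765191842785 29.520403146743774
pos [ 0.4803 -0.2284  0.1872] rot [144.8  -2.6  84.7] q [-35.3 -29.4 -31.4  57.5  18.7  66. ]
lean 35.3 az -1.6 x [0.092 0.995 0.046] y [ 0.811 -0.102  0.576]
tool shift [0. 0. 0.] len 0.0
B [ 0.47340003 -0.22816606  0.19695219] d [-0.08358537  0.15995219] r 0.18047497490076295
theta 0.9434107054660433
0.94 [0. 0. 0.]
0.84 [ 0.0007 -0.0178 -0.0014]
0.74 [ 0.0013 -0.0357 -0.0011]
0.64 [ 0.0017 -0.0534  0.001 ]
0.54 [ 0.002  -0.0709  0.0049]
0.44 [ 0.0021 -0.0879  0.0105]
0.34 [ 0.0021 -0.1042  0.0178]
0.24 [ 0.0019 -0.1197  0.0266]
0.14 [ 0.0016 -0.1343  0.037 ]
0.04 [ 0.0011 -0.1478  0.0487]
-0.06 [ 0.0008 -0.1533  0.0543]
```

arm_command:
  series:
    - [0.0006,-0.014,-0.0012,0]
    - [0.0011,-0.0285,-0.0013,0]
    - [0.0015,-0.043,-0.0003,0]
    - [0.0018,-0.057,0.002,0]
    - [0.002,-0.071,0.005,0]

```text
time: 29.4
ee_pos: [0.4258, -0.2192, 0.1412]
tcp_rot: [144.8, -2.7, 84.7]
wrist_force: [2.8, 2.1, -2.0]
opening: 0.0082
grasp_force: 29.8
```

arm_command:
  series:
    - [0,-0.01,0.0032,0]
    - [0,-0.02,0.007,0]
    - [0,-0.03,0.0113,0]
    - [0,-0.0395,0.0163,0]
    - [0,-0.0488,0.0217,0]

```text
time: 29.9
ee_pos: [0.3995, -0.2149, 0.0954]
tcp_rot: [144.8, -2.6, 84.7]
wrist_force: [1.0, 1.2, 0.7]
opening: 0.0087
grasp_force: 30.5
```

```bash
python3 arc.py
```

```text
force [1.  1.2 0.7] 0.008711739825058736 30.47584891319275
pos [ 0.3995 -0.2149  0.0954] rot [144.8  -2.6  84.7] q [-41.8 -40.5 -47.1  55.   21.9  59.9]
lean 35.3 az -1.6 x [0.092 0.995 0.046] y [ 0.811 -0.102  0.576]
tool shift [0. 0. 0.] len 0.0
B [ 0.39256218 -0.21471608  0.10521797] d [-0.16553447  0.06821797] r 0.17904008521201914
theta 0.24505035625438243
0.25 [0. 0. 0.]
0.15 [-0.0003 -0.0146  0.0103]
0.05 [-0.0008 -0.0281  0.0221]
-0.05 [-0.0011 -0.0337  0.0278]
```

arm_command:
  series:
    - [0,-0.006,0.004,0]
    - [0,-0.0115,0.008,0]
    - [0,-0.017,0.0125,0]
    - [-0.0005,-0.0225,0.017,0]
    - [-0.001,-0.028,0.022,0]

```text
time: 30.4
ee_pos: [0.3898, -0.2132, 0.0616]
tcp_rot: [144.8, -2.7, 84.7]
wrist_force: [4.3, 0.7, -0.1]
opening: 0.0087
grasp_force: 30.1
```

arm_command:
  series:
    - [0,-0.0015,0.0015,0]
    - [0,-0.003,0.003,0]
    - [0,-0.0045,0.0045,0]
    - [0,-0.0057,0.0058,0]
    - [0,-0.0064,0.0068,0]

```text
time: 30.9
ee_pos: [0.3888, -0.213, 0.0543]
tcp_rot: [144.7, -2.6, 84.7]
wrist_force: [-20.2, 5.8, 21.7]
opening: 0.0085
grasp_force: 33.1
```

```bash
python3 arc.py; python3 -c "
from h import *
S=bot.camera('side');cv2.imwrite('pics/lid.png',cv2.resize(S['color'][224:384,175:335],(480,480),interpolation=cv2.INTER_CUBIC))"
```

```text
force [-20.2   5.8  21.7] 0.008520447092733764 33.08379113674164
pos [ 0.3888 -0.213   0.0543] rot [144.7  -2.6  84.7] q [-42.9 -41.5 -52.2  51.3  22.5  58.9]
lean 35.4 az -1.6 x [0.092 0.995 0.046] y [ 0.81  -0.102  0.577]
tool shift [0. 0. 0.] len 0.0
B [ 0.38189158 -0.21284937  0.06407856] d [-0.17636682  0.02707856] r 0.17843346905155355
theta 0.00649621005212786
0.01 [0. 0. 0.]
-0.09 [-0.     -0.0008  0.0008]
```

View pics/lid.png

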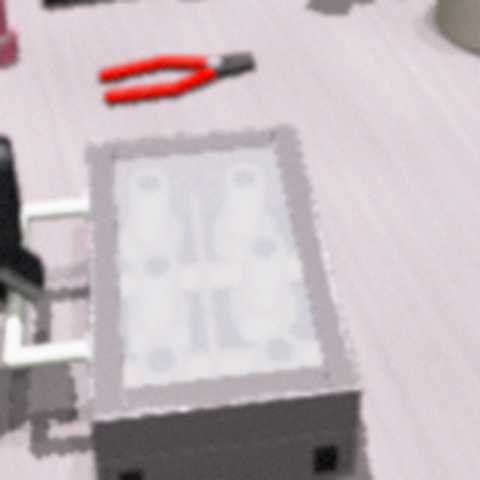

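The cover lies closed on the rim (contact force about 22 N), and all six connectors stand under the window. I'll release with a small opening and back off along the tool axis.

arm_command:
  series:
    - [0,0.0005,-0.001,0]
    - [0,0.0005,-0.001,0]
    - [0,0.0005,-0.001,0]
    - [0,0.0005,-0.001,0]
    - [0,0.0005,-0.001,0]
  hand: 0.032

```text
time: 31.45
ee_pos: [0.3883, -0.2127, 0.0537]
tcp_rot: [144.8, -2.7, 84.7]
wrist_force: [0.2, -0.2, 0.1]
opening: 0.032
grasp_force: 0.0
```

arm_command:
  series:
    - [0,0,-0.01,0]
    - [0,0,-0.02,0]
    - [0,0,-0.035,0]
    - [0,0,-0.055,0]
    - [0,0,-0.08,0]

```text
time: 31.95
ee_pos: [0.3414, -0.2111, 0.1202]
tcp_rot: [144.8, -2.6, 84.7]
wrist_force: [0.3, 0.3, 1.4]
opening: 0.0321
grasp_force: 0.0
```

arm_command:
  series:
    - [0,0,-0.02,0]
    - [0,0,-0.03,0]
    - [0,0,-0.03,0]
    - [0,0,-0.03,0]
    - [0,0,-0.03,0]

```text
time: 32.45
ee_pos: [0.3249, -0.2108, 0.1427]
tcp_rot: [144.9, -2.7, 84.7]
wrist_force: [-0.8, -0.4, 0.4]
opening: 0.0318
grasp_force: 0.0
```

```bash
python3 -c "
from h import *
S=bot.camera('side');T=bot.camera('top')
go((.3,-.2,.2));print(bot.get_obs()['wrist_force'])
print(marks('side',['pull_bar']),proj(S,(.3815,-.2125,.063)))
cv2.imwrite('pics/end.png',np.hstack([cv2.resize(S['color'],(400,300)),cv2.resize(T['color'],(400,300))]))"
```

```text
pos [ 0.3249 -0.2107  0.1428] rot [144.9  -2.7  84.7] q [-52.1 -48.1 -44.7  69.3  26.5  49.7]
lean 35.2 az -1.4 x [0.092 0.995 0.047] y [ 0.812 -0.102  0.575]
tool shift [ 0.0111  0.0116 -0.0612] len 0.063
[ 0.00886397 -0.75911738 -1.147321  ]
{'pull_bar': []} [180.10364394 318.01127834]
```

View pics/end.png

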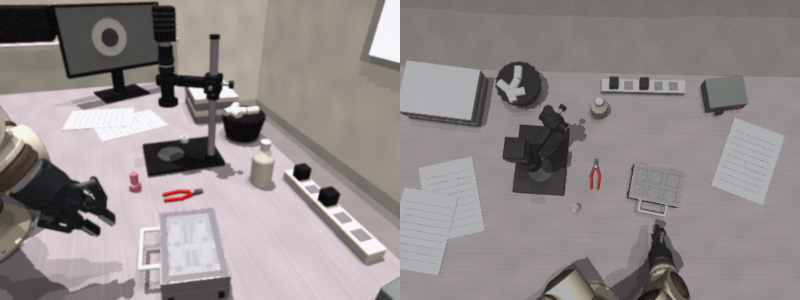

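The case is closed, the stage is empty of the connector, and the bystanders are where they were. The gripper is free of everything.

```bash
python3 -c "
from workcell import bot
print(bot.job_done())"
```

```text
the job is handed in; nothing more can be done
None
```

The inspected connector stands in the case's empty pocket and the cover was lowered in the gripper until fully closed; the job was handed in at about 32.5 s of the 69 s allowed, with the robot touching nothing.

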